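# Carry the sample tray to the balance with the bottle loose on it

### The job

Pick up the metal sample tray by its black bar handle, with the amber bottle lying loose on it, and while the tray is in the air get the bottle to lie between the two blue lines across the middle and keep it there for about three seconds. Then set the tray down gently on the balance, straight and centred on the pan, and let go, with the bottle lying still between the lines so that the load is central. Never let the bottle run against an end wall of the tray, do not touch the bottle, and leave the other equipment on the bench alone.

Things in the scene. Friction and masses are not known exactly. Their poses are not given: they have to be found in the camera images.
- tray: Metal tray, 0.40 kg, starting flat on the bench, handle side to the robot. Outside 156 mm (its x) by 306 mm (its y), inside 150 by 300 mm, floor 4 mm thick, walls to 22 mm. Origin: centre of its underside; x from the handle side across the tray, y along it (the way the bottle rolls), z up. Blue lines cross the floor along x at y = -45 and +45 mm.
- tray_grip (a point): Centre of the tray's black bar handle, 113 mm from the tray's origin towards -x and 75 mm above its underside. The bar runs along the tray's y, 106 mm long, 16 mm thick in x (pinch it across this), 26 mm high; two posts 10 mm thick carry it at y = -45 and +45 mm. The tray's near wall is 35 mm inward (+x) of the bar's centre line.
- tray_middle (a point): Point midway between the blue lines, on top of the tray's floor, 4 mm above the tray's origin. How the bottle moves: on the tray tilted by a (rad) about its x (+y side up) and accelerating by c along its y, the bottle's acceleration along the tray's y is -(9.81 a + c): from rest, 100 mm in about 0.8 s at a = 0.03. Rolling resistance holds it only on slopes below about 0.002 rad.
- bottle: Closed thin-walled amber bottle, white cap, lying across the tray, free to roll. 44 mm in diameter, 112 mm long, 0.12 kg; its filling does not turn with it, so it rolls off like a frictionless slider. Origin on its axis halfway along, 26 mm above the tray's underside; axes stay parallel to the tray's. It meets the end walls at y = -128 and +128 mm; it starts at rest at tray y = +50 to +85 mm.
- balance: White laboratory balance, fixed to the bench, housing 206 mm wide in y; it reaches from 105 mm beyond the pan's centre (+x) to 195 mm before it (-x, towards the robot), where the grey panel with the display lies. Housing and panel stay below 73 mm, lower than the pan. Origin under the pan's centre, on the bench.
- pan (a point): Centre of the top of the balance's steel pan, 78 mm above the bench: flat, 180 by 180 mm, axes along the balance's. The tray goes on with its handle side over the display panel, the tray's x along the pan's x and the tray's middle over this point.
- cuvettes: Bystander: white cuvette rack 75 by 140 mm, 50 mm high, loose. Origin at the centre of its underside.
- mixer: Bystander: white vortex mixer with a black cup, 150 by 115 mm, 100 mm high, loose. Origin at the centre of its underside.
- tips: Bystander: blue pipette-tip box with clear lid, 85 by 120 mm, 62 mm high, loose. Origin at the centre of its underside.

How it is judged:
By the outcome, as a careful person would: the job done as asked, in the order asked, and still so for the second after the job is handed in, with the robot touching nothing.
It also fails if it takes over 72 s, if anything falls off the work surface, if the arm or the gripper's body presses on something with over 40 N, if the wrist force passes 120 N, or if a joint passes its speed limit or range.

### The arm

A 6-joint arm with a two-finger parallel gripper is mounted at the origin on the work surface. World frame = base frame: x ahead of the robot, y to its left, z up, the work surface at z = 0. Lengths are in m, angles in rad, forces in N, time in s.
With the tool pointing down it reaches from about 0.35 to 0.775 m from the base axis. Payload 7.3 kg.
Tool frame: the origin (TCP) lies midway between the tips of the shut fingers; the grasp point (between the pads) lies 19 mm behind it (tcp_to_grasp is the distance from the TCP to the grasp point, in m); z points along the fingers, y is the line along which they close (so a half turn about z gives the same grasp; the last joint's range is limited). The gripper opens to 92 mm and grips with 3 to 60 N. Pads are 19 mm wide; open, the fingers measure 130 mm over their backs; the gripper's body (75 mm by 190 mm) begins 47 mm behind the grasp point.
Start: joints at [0.973, 0.342, 1.524, -0, 1.275, -0.146], TCP at [0.229, 0.472, 0.227] pointing down, gripper open.
Joint ranges: [-2.53, 2.53], [-0.77, 2.02], [0.04, 2.7], [-1, 4.14], [0.28, 2.66], [-3.11, 3.11]. Speed limits (rad/s): [2.57, 2.57, 3.14, 3.14, 3.14, 3.14].

### API

Orientations are given as [roll, pitch, yaw] about the fixed x, y, z axes, in that order (R = Rz(yaw) Ry(pitch) Rx(roll)).
In Python, from cell import observe, read_camera, calibration, hand_in, tcp_to_grasp gives the robot as it stands.
- The arm moves only by the tool send_rows, never from a script. Its argument "targets" is a list of rows, each a list of 5 numbers: the opening, from 0 (shut) to 1 (fully open), then the shift along the world's x, y, z in m, then the turn about the world's z in rad. A call has 1 to 5 rows; each row shifts and turns the commanded pose from where the row before left it; what a row does not reach is not made up. A row lasts 1/10 s, in which the tool goes at most 50 mm and 8.59 degrees, less where a joint would pass 70% of its speed; a pose out of reach is approached as far as the arm can. A call is refused whole if a number of a shift passes 0.05 or a number of a turn 0.15, either way. A call with a gripper value outside its range is refused whole. The fingers move at their own pace and stop on an object; "grip_force" is the grip in N (left out, the last holds). Time passes only in rows, so rows that do not move let the fingers close. It gives the time, the measured TCP pose, the force, the opening and the grip force at its end, in the units of the state.
- observe(): the state, without advancing time (a new reading comes with each control period).
- read_camera(name): name is "side" or "top" or "wrist"; returns (picture, depth): 420x560x3 uint8, red, green, blue; 420x560 float32, m along the optical axis (not along the pixel's ray), 0 where there is no reading.
- calibration(name): a dict with "intrinsics" (3x3 intrinsics, pixels), "world_to_cam" (4x4, takes a point from world to camera coordinates); the wrist camera has in their place "hand_eye" (4x4, takes a point from camera to tool coordinates, whose origin is the TCP and whose axes are the flange's). Camera axes: x right, y up, looking along -z (the intrinsics and any distortion apply to the point x, -y, -z); pixel columns grow to the right and rows downward; lengths in m; the calibration is good to about 2 mm. A picture is of the moment at which its call begins: read the wrist's pose just before it. calibration takes no time and is no camera call.
- hand_in(): hands the job in; it is judged then, once.
The state is a dict: "time": time; "qpos": joint angles; "qvel": joint speeds; "joint_efforts": joint torques, N m; "tool_pos": TCP position; "tool_rot": TCP orientation; "contact_force": force on the tool from outside, world axes, zero at the start; "torque": the same for the moment, N m; "opening": finger opening in m; "grip_force": force on a finger pad.
Only numpy, scipy, OpenCV 4.12 (cv2) and the standard library are available. Lean on these libraries where they do the work, as an engineer would, in place of code of your own. Each camera call takes 0.05 s, during which the arm holds its last target. There are 200 camera calls.

## Working session

There is one attempt and no reset: what is moved stays moved. The work goes in short steps, Python scripts to look and compute and a tool call to move; the robot and the scene stay as the last step left them, time stands still between calls to the robot, and variables do not carry over. Pictures are saved under pics/ and viewed, at most 10 in all, crops included, and the job is handed in when it is done.

Besides the shell and the picture viewer there is one more tool, called as name([rows], argument=value, ...), one row to a line, values as JSON. send_rows: Moves the arm, as the interface text tells. Its arguments: {"type":"object","properties":{"targets":{"type":"array","items":{"type":"array","items":{"type":"number"}}},"grip_force":{"type":"number"}},"required":["targets"]}

```bash
ls; mkdir -p pics; cat > h.py <<'E'
import numpy as np, cv2
from cell import observe, read_camera, calibration, tcp_to_grasp
def ray(cal,u,v):
    K=np.array(cal["intrinsics"]);T=np.array(cal["world_to_cam"])
    d=np.linalg.inv(K)@np.array([u,v,1.0]);d=np.array([d[0],-d[1],-d[2]])
    R=T[:3,:3];return -R.T@T[:3,3],R.T@d
def onplane(cal,u,v,z):
    o,d=ray(cal,u,v);return o+d*(z-o[2])/d[2]
def cloud(cal,dep):
    K=np.array(cal["intrinsics"]);T=np.array(cal["world_to_cam"])
    v,u=np.indices(dep.shape);x=(u-K[0,2])/K[0,0]*dep;y=(v-K[1,2])/K[1,1]*dep
    P=np.stack([x,-y,-dep],-1);return (P-T[:3,3])@T[:3,:3]
E
python3 - <<'E'
from h import *
s=observe()
for k in s: print(k,s[k])
print(tcp_to_grasp)
for n in("side","top"):
    c=calibration(n);print(n,c)
    im,d=read_camera(n);cv2.imwrite(f"pics/{n}0.png",im[:,:,::-1]);np.savez(f"{n}0.npz",im=im,d=d)
print(calibration("wrist"))
E
```

```text
pics
time 0.0
qpos [ 9.72995257e-01  3.42719569e-01  1.52504806e+00 -2.45609885e-05
  1.27538019e+00 -1.45991816e-01]
qvel [ 0.00157602 -0.00155924 -0.00183535  0.00165091 -0.0037419   0.00057193]
joint_efforts [ 1.99616399e-03 -4.31251180e+01 -2.44217330e+01  7.20295077e-02
  5.59824833e-02 -1.68065044e-04]
tool_pos [0.22895728 0.47198037 0.22603576]
tool_rot [-3.14005062e+00 -2.02999499e-04  2.68979041e+00]
contact_force [ 0.41453386 -0.34471868 -0.25132321]
torque [ 0.01866935 -0.01618487  0.01246662]
grip_force 0.0
opening 0.091643154158505
0.0188
side {'intrinsics': array([[416.81990604,   0.        , 282.76896426],
       [  0.        , 416.81990604, 215.40963232],
       [  0.        ,   0.        ,   1.        ]]), 'world_to_cam': array([[ 0.99269952, -0.12025119,  0.0093446 , -0.61487145],
       [ 0.07254253,  0.65715587,  0.75025578, -0.12553873],
       [-0.09636001, -0.74410067,  0.66108165, -0.89199066],
       [ 0.        ,  0.        ,  0.        ,  1.        ]])}
top {'intrinsics': array([[448.20407495,   0.        , 275.5057769 ],
       [  0.        , 448.20407495,
[... 154 characters left out ...]
 0.99765559,  0.02298944,  0.06445781, -0.63980777],
       [-0.06413115, -0.01467478,  0.99783358, -0.80456326],
       [ 0.        ,  0.        ,  0.        ,  1.        ]])}
{'intrinsics': array([[341.59040826,   0.        , 279.03179258],
       [  0.        , 341.59040826, 208.25793712],
       [  0.        ,   0.        ,   1.        ]]), 'hand_eye': array([[-1.49506180e-04,  9.51845970e-01,  3.06576625e-01,
         8.27793904e-02],
       [ 9.99999822e-01,  3.19546817e-04, -5.04452015e-04,
         1.54433003e-04],
       [-5.78126202e-04,  3.06576495e-01, -9.51845848e-01,
        -1.58487185e-01],
       [ 0.00000000e+00,  0.00000000e+00,  0.00000000e+00,
         1.00000000e+00]])}
```

View pics/top0.png

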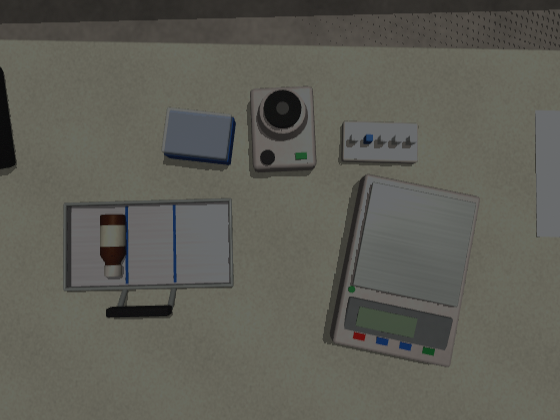

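View pics/side0.png

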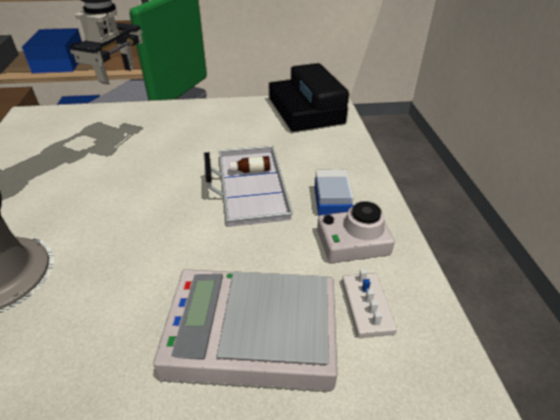

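The top picture shows the tray with corners near (65,203), (231,199), (233,287) and (66,290). The bar runs along (107–172, 311), the bottle is at about u = 113 and the blue lines are at u ≈ 127 and 174. The pan corners are about (368,182), (476,196), (458,306) and (354,292). The side picture shows the bar near (208,167) and the pan around (280,315).

```bash
cat > m.py <<'E'
from h import *
def yaw2(p): # min-area rect -> (centre, size, angle of long edge)
    c,s,a=cv2.minAreaRect(np.asarray(p,np.float32));b=cv2.boxPoints((c,s,a))
    e=[b[1]-b[0],b[2]-b[1]];e=max(e,key=lambda q:q@q);return np.round(c,4),np.round(sorted(s),4),np.arctan2(e[1],e[0])
out={}
for n in("top","side"):
    z=np.load(n+"0.npz");im,d=z["im"].astype(int),z["d"];cal=calibration(n);P=cloud(cal,d);ok=d>0
    X,Y,Z=P[...,0],P[...,1],P[...,2]
    box=ok&(X>.25)&(X<.8)&(Y>-.6)&(Y<.6)
    tr=(Y>.02)&(X<.75)&(X>.33)
    # bar: black
    k=box&tr&(im.max(-1)<60)&(Z>.06)&(Z<.12)
    lab=cv2.connectedComponentsWithStats(k.astype(np.uint8));i=1+np.argmax(lab[2][1:,4]);kk=lab[1]==i
    v,u=np.nonzero(kk);print(n,"bar px",u.min(),u.max(),v.min(),v.max(),len(u),"z pct",np.percentile(Z[kk],[5,50,95]).round(4),"rect",yaw2(P[kk][:,:2]))
    t=kk&(Z>np.percentile(Z[kk],95)-.008);print("  top face",yaw2(P[t][:,:2]),np.median(Z[t]))
    # bottle: warm colour or tall in tray
    k=box&tr&(im[...,0]>im[...,2]*1.6+15)&(Z>.02)&(Z<.07)
    print("  amber",k.sum(),P[k].mean(0).round(4),P[k].min(0).round(4),P[k].max(0).round(4))
    # blue lines
    k=box&tr&(im[...,2]>im[...,0]*1.5+20)&(Z<.02)&(Z>-.01)&(X<.62)
    l=cv2.connectedComponentsWithStats(k.astype(np.uint8))
    for i in range(1,l[0]):
        if l[2][i,4]>40:
            q=P[l[1]==i];f=cv2.fitLine(q[:,:2].astype(np.float32),cv2.DIST_L2,0,.01,.01).ravel();print("  line",q.mean(0).round(4),q.min(0).round(3),q.max(0).round(3),"ang",np.arctan(f[1]/f[0]).round(4))
    # tray walls
    k=box&tr&(Z>.014)&(Z<.03)&(X>.40)
    q=P[k];print("  tray",yaw2(q[:,:2]),len(q))
    # pan: top flat
    k=box&(Y<-.05)&(Z>.074)&(Z<.086)
    l=cv2.connectedComponentsWithStats(k.astype(np.uint8));i=1+np.argmax(l[2][1:,4]);k=l[1]==i
    print("  pan",yaw2(P[k][:,:2]),np.median(Z[k]),k.sum())
    k=box&(Y<-.05)&(Z>.03)&(Z<.073)&(X<.48);print("  panel z",np.percentile(Z[k],[5,50,95]).round(3),P[k].min(0).round(3),P[k].max(0).round(3))
    k=box&(Z>.085)&(X>.5);print("  tall",P[k].min(0).round(3) if k.any() else None,P[k].max(0).round(3) if k.any() else None)
E
python3 m.py
```

```text
top bar px 106 171 304 316 689 z pct [0.074  0.0868 0.0893] rect (array([0.4561, 0.247 ]), array([0.0166, 0.1051]), np.float32(-1.5200888))
  top face (array([0.456, 0.247]), array([0.0165, 0.1051]), np.float32(-1.5199474)) 0.08698322041756276
  amber 336 [0.574  0.3139 0.0442] [0.5306 0.3005 0.0356] [0.619  0.3289 0.049 ]
  line [0.5572 0.2979 0.0036] [ 0.496  0.294 -0.   ] [0.619 0.302 0.007] ang 0.0449
  line [0.5653 0.2084 0.0035] [ 0.5    0.204 -0.   ] [0.619 0.213 0.007] ang 0.0507
  tray (array([0.6096, 0.2795]), array([0.2803, 0.5176]), np.float32(1.5699121)) 2396
  pan (array([ 0.5818, -0.2181]), array([0.18  , 0.1805]), np.float32(1.3903066)) 0.07679259058648691 11002
  panel z [0.06  0.064 0.07 ] [ 0.372 -0.302  0.03 ] [ 0.48  -0.083  0.073]
  tall [ 0.773 -0.019  0.085] [0.8   0.044 0.1  ]
side bar px 282 304 101 116 269 z pct [0.062  0.0694 0.0722] rect (array([0.7242, 0.5578]), array([0.0613, 0.0906]), np.float32(-1.409632))
  top face (array([0.7258, 0.5586]), array([0.0589, 0.0908]), np.float32(-1.3900367)) 0.06980349528479997
  amber 153 [0.5682 0.2995 0.0375] [0.534  0.2896 0.0201] [0.6153 0.317  0.0494]
  tray (array([0.6059, 0.3112]), array([0.2855, 0.5724]), np.float32(-1.5657866)) 1230
  pan (array([ 0.5795, -0.2214]), array([0.1802, 0.1823]), np.float32(1.3900474)) 0.07890047726825862 8978
  panel z [0.045 0.066 0.071] [ 0.371 -0.309  0.03 ] [ 0.48  -0.087  0.073]
  tall [ 0.765 -0.032  0.085] [0.8   0.6   0.123]
```

```bash
python3 - <<'E'
from h import *
c={};px={}
for n in("top","side"):
    z=np.load(n+"0.npz");im,d=z["im"].astype(int),z["d"];cal=calibration(n);P=cloud(cal,d)
    near=(abs(P[...,0]-.456)<.03)&(abs(P[...,1]-.247)<.08)&(P[...,2]>.055)&(P[...,2]<.11)&(im.max(-1)<70)
    v,u=np.nonzero(near);px[n]=(u.mean(),v.mean());c[n]=cal;q=P[near];print(n,px[n],len(u),q.mean(0).round(4),q.min(0).round(4),q.max(0).round(4))
    (o)=ray(cal,*px[n]);c[n]=o
    # bottle: points of cylinder top
    b=(abs(P[...,0]-.57)<.05)&(abs(P[...,1]-.31)<.04)&(P[...,2]>.03)&(P[...,2]<.06)
    q=P[b];A=np.c_[2*q[:,1],2*q[:,2],np.ones(len(q))];s=np.linalg.lstsq(A,(q[:,1:]**2).sum(1),rcond=None)[0]
    print("  bottle circle y,z,r",s[0],s[1],np.sqrt(s[2]+s[0]**2+s[1]**2),"y range",q[:,1].min(),q[:,1].max())
(o1,d1),(o2,d2)=c["top"],c["side"]
t=np.linalg.lstsq(np.c_[d1,-d2],o2-o1,rcond=None)[0];print("two view",o1+d1*t[0],o2+d2*t[1])
E
```

```text
top (np.float64(138.63280116110306), np.float64(310.7140783744557)) 689 [0.4574 0.2445 0.0855] [0.4474 0.1945 0.0623] [0.4667 0.2997 0.0911]
  bottle circle y,z,r 0.316088485610073 0.030891602842233773 0.016515531070519816 y range 0.2933731251673399 0.3379714096195334
side (np.float64(207.54347826086956), np.float64(168.07971014492753)) 138 [0.4555 0.225  0.0852] [0.4482 0.1887 0.0651] [0.4635 0.2928 0.0909]
  bottle circle y,z,r 0.3081804925004324 0.0363783811756126 0.012033435447470889 y range 0.28986354638853357 0.32460734812872183
two view [0.4542222  0.25023394 0.06716611] [0.45320895 0.25027053 0.06735015]
```

send_rows([
  [0.5,0.028,-0.028,0,-0.134],
  [0.5,0.028,-0.028,0,-0.134],
  [0.5,0.028,-0.028,0,-0.134],
  [0.5,0.028,-0.028,0,-0.134],
  [0.5,0.028,-0.028,0,-0.134],
])

```text
time: 0.6
tool_pos: [0.3699, 0.331, 0.2265]
tool_rot: [-3.141, 0.0, 2.015]
contact_force: [0.0, 0.3, -1.0]
opening: 0.0568
grip_force: 0.0
```

send_rows([
  [0.5,0.029,-0.028,-0.01,-0.134],
  [0.5,0.029,-0.028,-0.01,-0.134],
  [0.5,0.029,-0.029,-0.01,-0.131],
  [0.5,0,0,0,0],
  [0.5,0,0,0,0],
])

```text
time: 1.1
tool_pos: [0.4562, 0.2467, 0.1961]
tool_rot: [-3.14, 0.0, 1.62]
contact_force: [-0.7, 0.9, 0.0]
opening: 0.046
grip_force: 0.0
```

```bash
cat > w.py <<'E'
from h import *
from scipy.spatial.transform import Rotation as Ro
def wcal():
    s=observe();c=calibration("wrist");T=np.eye(4);T[:3,:3]=Ro.from_euler("xyz",s["tool_rot"]).as_matrix();T[:3,3]=s["tool_pos"]
    return dict(intrinsics=c["intrinsics"],world_to_cam=np.linalg.inv(T@c["hand_eye"]))
E
python3 - <<'E'
from w import *
c=wcal();im,d=read_camera("wrist");np.savez("w0.npz",im=im,d=d)
cv2.imwrite("pics/w0.png",im[:,:,::-1])
P=cloud(c,d);k=(abs(P[...,0]-.456)<.04)&(abs(P[...,1]-.247)<.09)&(P[...,2]>.08)&(P[...,2]<.095)&(d>0)&(im.max(-1)<80)
v,u=np.nonzero(k);q=P[k];print(k.sum(),u.min(),u.max(),v.min(),v.max(),q[:,2].mean())
r=cv2.minAreaRect(q[:,:2].astype(np.float32));print(r,cv2.boxPoints(r))
E
```

```text
2264 268 287 140 263 0.08821610847840058
((0.45564040541648865, 0.24674028158187866), (0.01550272572785616, 0.10451989620923996), 3.0437958240509033) [[0.445125   0.2985149 ]
 [0.45067492 0.19414248]
 [0.4661558  0.19496566]
 [0.4606059  0.2993381 ]]
```

View pics/w0.png

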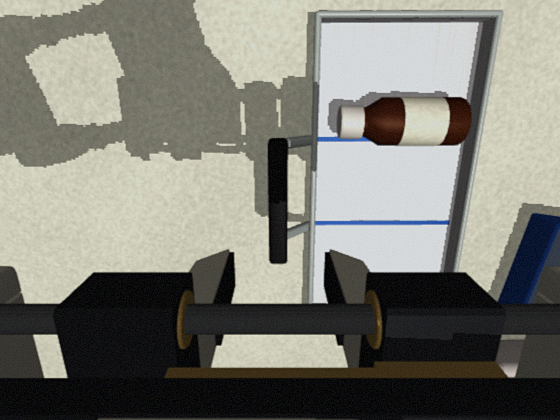

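The wrist picture shows the bar at u 268–287, v 140–263, midway between the fingers. The bottle is at about (405,120), just past the upper blue line. This matches the top-view bar centre (0.456, 0.247), yaw 0.05 and top at z = 0.088, so I'm descending.

send_rows([
  [0.5,0,0,-0.03,0],
  [0.5,0,0,-0.03,0],
  [0.5,0,0,-0.03,0],
  [0.5,0,0,-0.03,0],
  [0.5,0,0,-0.015,0.004],
])

```text
time: 1.65
tool_pos: [0.454, 0.2482, 0.0598]
tool_rot: [-3.139, 0.001, 1.628]
contact_force: [-0.2, -0.6, 0.6]
opening: 0.0459
grip_force: 0.0
```

send_rows([
  [0.5,0,0,-0.005,0],
  [0.5,0,0,0,0],
  [0.3,0,0,0,0],
  [0.25,0,0,0,0],
  [0.22,0,0,0,0],
])

```text
time: 2.15
tool_pos: [0.4567, 0.2476, 0.0576]
tool_rot: [3.14, -0.001, 1.625]
contact_force: [-0.2, -0.9, -0.8]
opening: 0.0267
grip_force: 0.0
```

send_rows([
  [0.1,0,0,0,0],
  [0.1,0,0,0,0],
  [0.1,0,0,0,0],
  [0,0,0,0,0],
  [0,0,0,0,0],
], grip_force=60)

```text
time: 2.65
tool_pos: [0.4559, 0.2473, 0.0571]
tool_rot: [-3.141, -0.0, 1.625]
contact_force: [-2.7, 0.0, 4.8]
opening: 0.0157
grip_force: 60.0
```

```bash
cat > b.py <<'E'
# bottle in tray frame from top+side views; tray frame from tool pose (offset grip->origin)
from w import *
import sys
def meas(names=("top","wrist"),save=None,g0=None):
    for n in names:
        s=observe();cal=wcal() if n=="wrist" else calibration(n);im,d=read_camera(n)
        if save: cv2.imwrite(f"pics/{save}_{n}.png",im[:,:,::-1])
        P=cloud(cal,d)
        R=Ro.from_euler("xyz",s["tool_rot"]).as_matrix();th=np.arctan2(R[1,1],R[0,1]);th=(th+np.pi/2)%np.pi-np.pi/2
        g=np.array(s["tool_pos"])-R[:,2]*tcp_to_grasp
        C,S=np.cos(th),np.sin(th);D=P-g;Q=np.stack([C*D[...,0]+S*D[...,1]-.113,-S*D[...,0]+C*D[...,1],D[...,2]+.075],-1)
        ok=(d>0);I=im.astype(int)
        inn=ok&(abs(Q[...,0])<.07)&(abs(Q[...,1])<.15)
        k=inn&(Q[...,2]>.028)&(Q[...,2]<.065)&(abs(Q[...,0])<.05);q=Q[k]
        lo,hi=(np.percentile(q[:,1],[1,99]) if len(q)>20 else (np.nan,np.nan))
        f=inn&(Q[...,2]<.015)&(Q[...,2]>-.02)&(abs(Q[...,1])<.14)
        F=Q[f];A=np.c_[F[:,0],F[:,1],np.ones(len(F))];m=np.linalg.lstsq(A,F[:,2],rcond=None)[0] if len(F)>100 else [np.nan]*3
        bl=inn&(I[...,2]>I[...,0]*1.5+20)&(Q[...,2]<.02)&(abs(abs(Q[...,1])-.045)<.025)
        y=Q[bl][:,1];lp,lm=y[y>0].mean() if (y>0).any() else np.nan,y[y<0].mean() if (y<0).any() else np.nan
        print(f"{n} t={s['time']:.2f} bottle y={1e3*(lo+hi)/2:.1f} [{1e3*lo:.0f},{1e3*hi:.0f}] n={k.sum()} top z={1e3*np.percentile(q[:,2],98) if len(q) else 0:.0f} | floor slope x {m[0]:.4f} y {m[1]:.4f} z0 {1e3*m[2]:.1f} | lines {1e3*lm:.1f} {1e3*lp:.1f} | tool {np.round(s['tool_pos'],4)} {np.round(s['tool_rot'],4)} th {th:.4f} v {np.abs(s['qvel']).max():.4f}")
if __name__=="__main__": meas(sys.argv[1].split(","),sys.argv[2] if len(sys.argv)>2 else None)
E
python3 b.py top,wrist,side; python3 -c "
from cell import observe;s=observe();print(s['time'],s['opening'],s['grip_force'],s['contact_force'])"
```

```text
top t=2.65 bottle y=61.7 [42,82] n=939 top z=48 | floor slope x -0.0004 y 0.0009 z0 2.3 | lines -44.7 45.0 | tool [0.4559 0.2473 0.0571] [-3.1413 -0.      1.6247] th 0.0539 v 0.0022
wrist t=2.70 bottle y=62.1 [42,82] n=11708 top z=48 | floor slope x 0.0003 y 0.0001 z0 3.7 | lines -46.5 43.3 | tool [0.4559 0.2473 0.0572] [-3.1413 -0.      1.6247] th 0.0539 v 0.0048
side t=2.75 bottle y=52.9 [37,69] n=391 top z=49 | floor slope x -0.0004 y 0.0015 z0 4.0 | lines nan nan | tool [0.4559 0.2473 0.0571] [-3.1413 -0.      1.6247] th 0.0539 v 0.0019
2.8 0.01537288872845785 60.00176131725311 [-2.76442729 -0.13606356  6.02917699]
```

send_rows([
  [0,0,0,0.005,0],
  [0,0,0,0.007,0],
  [0,0,0,0.005,0],
])

```text
time: 3.1
tool_pos: [0.4558, 0.2471, 0.0738]
tool_rot: [-3.14, 0.0, 1.625]
contact_force: [-0.7, -0.2, -6.5]
opening: 0.016
grip_force: 60.0
```

```bash
python3 b.py wrist,top
```

```text
wrist t=3.10 bottle y=62.3 [42,82] n=11630 top z=47 | floor slope x -0.0069 y -0.0016 z0 2.9 | lines -46.5 43.2 | tool [0.4558 0.2471 0.0738] [-3.1404e+00  4.0000e-04  1.6247e+00] th 0.0539 v 0.1119
top t=3.15 bottle y=61.8 [42,82] n=964 top z=47 | floor slope x -0.0052 y 0.0001 z0 1.7 | lines -44.7 44.9 | tool [0.4564 0.2474 0.0747] [ 3.1409e+00 -1.0000e-04  1.6248e+00] th 0.0540 v 0.0326
```

send_rows([
  [0,0,0.004,0.005,0],
  [0,0,0.008,0.005,0],
  [0,-0.001,0.012,0.005,0],
  [0,-0.001,0.015,0.005,0],
  [0,-0.001,0.013,0.005,0],
])

```text
time: 3.7
tool_pos: [0.4531, 0.3012, 0.0993]
tool_rot: [3.141, -0.001, 1.625]
contact_force: [0.0, -0.1, -6.6]
opening: 0.0157
grip_force: 60.0
```

send_rows([
  [0,0,0.008,0.005,0],
  [0,0,0.004,0.003,0],
  [0,0,0,0,0],
])

```text
time: 4.0
tool_pos: [0.4533, 0.3121, 0.1072]
tool_rot: [3.141, -0.0, 1.626]
contact_force: [0.4, 0.3, -5.7]
opening: 0.0154
grip_force: 60.0
```

```bash
python3 b.py wrist,top
```

```text
wrist t=4.00 bottle y=12.1 [-8,32] n=10922 top z=47 | floor slope x -0.0047 y 0.0001 z0 3.1 | lines -46.4 43.7 | tool [0.4533 0.3121 0.1072] [ 3.1406e+00 -3.0000e-04  1.6257e+00] th 0.0549 v 0.0244
top t=4.05 bottle y=11.3 [-8,30] n=1161 top z=47 | floor slope x -0.0061 y 0.0005 z0 1.7 | lines -44.7 44.6 | tool [0.4531 0.3115 0.1068] [3.1414e+00 2.0000e-04 1.6253e+00] th 0.0545 v 0.0157
```

send_rows([
  [0,0,0,0.003,0],
  [0,0,0,0.006,0],
  [0,0,0,0.008,0],
  [0,0,0,0.008,0],
  [0,0,0,0.008,0],
])

```text
time: 4.6
tool_pos: [0.4534, 0.3113, 0.1408]
tool_rot: [3.141, -0.0, 1.625]
contact_force: [-0.0, 0.1, -5.6]
opening: 0.0157
grip_force: 60.0
```

```bash
python3 b.py wrist,top
```

```text
wrist t=4.60 bottle y=23.2 [3,43] n=11082 top z=47 | floor slope x -0.0048 y -0.0001 z0 3.1 | lines -46.4 43.7 | tool [0.4534 0.3113 0.1408] [ 3.1408e+00 -3.0000e-04  1.6246e+00] th 0.0538 v 0.1880
top t=4.65 bottle y=22.8 [2,43] n=1262 top z=47 | floor slope x -0.0026 y 0.0019 z0 2.1 | lines -44.5 45.3 | tool [0.4541 0.3117 0.1422] [ 3.1385e+00 -1.2000e-03  1.6247e+00] th 0.0539 v 0.0462
```

send_rows([
  [0,0,0.001,0.008,0],
  [0,0,0.004,0.008,0],
  [0,0,0.006,0.006,0],
  [0,0,0.006,0.003,0],
  [0,0,0.004,0,0],
])

```text
time: 5.2
tool_pos: [0.4534, 0.3333, 0.1653]
tool_rot: [3.14, -0.001, 1.625]
contact_force: [-0.5, -0.7, -5.3]
opening: 0.0158
grip_force: 60.0
```

```bash
python3 b.py wrist,top
```

```text
wrist t=5.20 bottle y=11.5 [-8,31] n=10895 top z=47 | floor slope x -0.0044 y 0.0002 z0 3.1 | lines -46.4 43.7 | tool [0.4534 0.3333 0.1653] [ 3.1404e+00 -7.0000e-04  1.6253e+00] th 0.0545 v 0.0589
top t=5.25 bottle y=10.5 [-9,30] n=1506 top z=47 | floor slope x -0.0055 y 0.0018 z0 1.7 | lines -44.7 45.6 | tool [0.4531 0.3336 0.1648] [ 3.1411e+00 -7.0000e-04  1.6255e+00] th 0.0547 v 0.0240
```

send_rows([
  [0,0,0.003,0,0],
  [0,0,0.005,0,0],
  [0,0,0.005,0,0],
  [0,0,0.003,0,0],
  [0,0,0.0015,0,0],
])

```text
time: 5.8
tool_pos: [0.4532, 0.3503, 0.1646]
tool_rot: [3.142, 0.0, 1.625]
contact_force: [-1.1, -0.3, -6.0]
opening: 0.0156
grip_force: 60.0
```

send_rows([
  [0,0,0.0013,0,0],
  [0,0,0.0011,0,0],
  [0,0,0.0009,0,0],
])

```text
time: 6.1
tool_pos: [0.4532, 0.3532, 0.1647]
tool_rot: [3.142, 0.0, 1.625]
contact_force: [0.4, -0.4, -6.0]
opening: 0.0155
grip_force: 60.0
```

```bash
python3 b.py wrist,wrist
```

```text
wrist t=6.10 bottle y=11.9 [-8,31] n=10925 top z=47 | floor slope x -0.0057 y -0.0002 z0 3.0 | lines -46.5 43.7 | tool [0.4532 0.3532 0.1647] [3.1415e+00 1.0000e-04 1.6247e+00] th 0.0539 v 0.0169
wrist t=6.15 bottle y=12.7 [-7,32] n=10890 top z=47 | floor slope x -0.0057 y -0.0001 z0 3.0 | lines -46.4 43.7 | tool [0.4532 0.3533 0.1648] [ 3.1414e+00 -1.0000e-04  1.6248e+00] th 0.0540 v 0.0036
```

send_rows([
  [0,0,0.0007,0,0],
  [0,0,0.0005,0,0],
  [0,0,0.0003,0,0],
  [0,0,0,0,0],
  [0,0,0,0,0],
])

```text
time: 6.7
tool_pos: [0.4532, 0.3546, 0.1647]
tool_rot: [3.142, 0.0, 1.625]
contact_force: [0.0, 0.3, -6.4]
opening: 0.0155
grip_force: 60.0
```

```bash
python3 b.py wrist,wrist
```

```text
wrist t=6.70 bottle y=20.2 [0,40] n=11030 top z=47 | floor slope x -0.0057 y -0.0004 z0 3.0 | lines -46.5 43.6 | tool [0.4532 0.3546 0.1647] [3.1416e+00 1.0000e-04 1.6249e+00] th 0.0541 v 0.0018
wrist t=6.75 bottle y=20.8 [1,41] n=11033 top z=47 | floor slope x -0.0057 y -0.0004 z0 3.0 | lines -46.5 43.6 | tool [0.4532 0.3546 0.1647] [3.1415 0.     1.6248] th 0.0540 v 0.0017
```

send_rows([
  [0,0,0.003,0,0],
  [0,0,0.007,0,0],
  [0,-0.001,0.009,0,0],
  [0,-0.001,0.007,0,0],
  [0,0,0.004,0,0],
])

```text
time: 7.3
tool_pos: [0.4508, 0.3857, 0.1646]
tool_rot: [-3.142, -0.0, 1.626]
contact_force: [-0.2, -0.4, -5.9]
opening: 0.0157
grip_force: 60.0
```

send_rows([
  [0,0,0.0024,0,0],
  [0,0,0.0022,0,0],
  [0,0,0.0021,0,0],
])

```text
time: 7.6
tool_pos: [0.4512, 0.3914, 0.1647]
tool_rot: [3.142, 0.0, 1.625]
contact_force: [0.4, -1.3, -5.2]
opening: 0.0156
grip_force: 60.0
```

```bash
python3 b.py wrist
```

```text
wrist t=7.60 bottle y=0.0 [-19,19] n=10485 top z=47 | floor slope x -0.0057 y -0.0001 z0 3.0 | lines -46.4 43.6 | tool [0.4512 0.3914 0.1647] [3.1416e+00 1.0000e-04 1.6247e+00] th 0.0539 v 0.0420
```

send_rows([
  [0,0,0.0021,0,0],
  [0,0,0.002,0,0],
  [0,0,0.0019,0,0],
  [0,0,0.0018,0,0],
  [0,0,0.0017,0,0],
])

```text
time: 8.15
tool_pos: [0.4512, 0.401, 0.1647]
tool_rot: [3.141, 0.0, 1.625]
contact_force: [-0.5, -0.8, -6.1]
opening: 0.0153
grip_force: 60.0
```

```bash
python3 b.py wrist
```

```text
wrist t=8.15 bottle y=1.6 [-17,20] n=10497 top z=47 | floor slope x -0.0057 y 0.0000 z0 3.0 | lines -46.5 43.7 | tool [0.4512 0.401  0.1647] [3.1415 0.     1.6248] th 0.0540 v 0.0346
```

send_rows([
  [0,0,0.0016,0,0],
  [0,0,0.0015,0,0],
  [0,0,0.0014,0,0],
  [0,0,0.0013,0,0],
  [0,0,0.0012,0,0],
])

```text
time: 8.7
tool_pos: [0.4512, 0.4079, 0.1647]
tool_rot: [3.141, 0.0, 1.625]
contact_force: [0.4, -0.5, -7.2]
opening: 0.0156
grip_force: 60.0
```

send_rows([
  [0,0,0.0011,0,0],
  [0,0,0.001,0,0],
  [0,0,0.0009,0,0],
  [0,0,0.0008,0,0],
  [0,0,0.0007,0,0],
])

```text
time: 9.2
tool_pos: [0.4512, 0.4124, 0.1647]
tool_rot: [3.142, 0.0, 1.625]
contact_force: [0.5, -0.2, -6.4]
opening: 0.0153
grip_force: 60.0
```

```bash
python3 b.py wrist
```

```text
wrist t=9.20 bottle y=2.6 [-17,22] n=10585 top z=47 | floor slope x -0.0056 y -0.0000 z0 3.0 | lines -46.5 43.7 | tool [0.4512 0.4124 0.1647] [3.1415e+00 1.0000e-04 1.6248e+00] th 0.0540 v 0.0140
```

send_rows([
  [0,0,0.0006,0,0],
  [0,0,0.0005,0,0],
  [0,0,0.0004,0,0],
  [0,0,0.0003,0,0],
  [0,0,0.0002,0,0],
])

```text
time: 9.75
tool_pos: [0.4512, 0.4144, 0.1647]
tool_rot: [3.142, 0.0, 1.625]
contact_force: [-0.2, 0.2, -5.2]
opening: 0.0153
grip_force: 60.0
```

send_rows([
  [0,0,0.0001,0,0],
  [0,0,0,0,0],
  [0,0,0,0,0],
  [0,0,-0.0001,0,0],
  [0,0,-0.0002,0,0],
])

```text
time: 10.25
tool_pos: [0.4512, 0.4141, 0.1647]
tool_rot: [3.142, 0.0, 1.625]
contact_force: [0.6, 0.1, -6.8]
opening: 0.0156
grip_force: 60.0
```

send_rows([
  [0,0,-0.0003,0,0],
  [0,0,-0.0004,0,0],
  [0,0,-0.0005,0,0],
  [0,0,-0.0006,0,0],
  [0,0,-0.0007,0,0],
])

```text
time: 10.75
tool_pos: [0.4512, 0.4116, 0.1648]
tool_rot: [3.141, -0.0, 1.625]
contact_force: [0.2, 0.7, -4.9]
opening: 0.0155
grip_force: 60.0
```

send_rows([
  [0,0,-0.0008,0,0],
  [0,0,-0.0009,0,0],
  [0,0,-0.001,0,0],
  [0,0,-0.0011,0,0],
  [0,0,-0.0012,0,0],
])

```text
time: 11.25
tool_pos: [0.4512, 0.4066, 0.1648]
tool_rot: [3.141, -0.0, 1.625]
contact_force: [-0.2, -0.5, -5.9]
opening: 0.0157
grip_force: 60.0
```

```bash
python3 b.py wrist
```

```text
wrist t=11.25 bottle y=3.8 [-16,23] n=10653 top z=47 | floor slope x -0.0057 y -0.0001 z0 3.0 | lines -46.5 43.7 | tool [0.4512 0.4066 0.1648] [ 3.1415 -0.      1.6248] th 0.0540 v 0.0245
```

send_rows([
  [0,0,-0.0013,0,0],
  [0,0,-0.0014,0,0],
  [0,0,-0.0015,0,0],
  [0,0,-0.0015,0,-0.001],
  [0,0,-0.0016,0,-0.001],
])

```text
time: 11.8
tool_pos: [0.4512, 0.3992, 0.1647]
tool_rot: [3.142, 0.0, 1.623]
contact_force: [0.4, 0.4, -5.9]
opening: 0.0155
grip_force: 60.0
```

send_rows([
  [0,0,-0.0016,0,-0.002],
  [0,0,-0.0017,0,-0.002],
  [0,0,-0.0018,0,-0.002],
  [0,0,-0.0019,0,-0.002],
  [0,0,-0.002,0,-0.002],
])

```text
time: 12.3
tool_pos: [0.4512, 0.3902, 0.1647]
tool_rot: [3.141, 0.0, 1.613]
contact_force: [-0.1, -0.9, -6.9]
opening: 0.0155
grip_force: 60.0
```

send_rows([
  [0,0.0001,-0.0021,0,-0.002],
  [0,0.0001,-0.0022,0,-0.002],
  [0,0.0001,-0.0023,0,-0.002],
  [0,0.0001,-0.0024,0,-0.002],
  [0,0.0001,-0.0025,0,-0.002],
])

```text
time: 12.8
tool_pos: [0.4517, 0.3786, 0.1648]
tool_rot: [3.141, 0.0, 1.603]
contact_force: [-0.1, -0.6, -5.6]
opening: 0.0157
grip_force: 60.0
```

send_rows([
  [0,0.0002,-0.0026,0,-0.002],
  [0,0.0002,-0.0027,0,-0.002],
  [0,0.0002,-0.0028,0,-0.002],
  [0,0.0002,-0.0029,0,-0.002],
  [0,0.0002,-0.003,0,-0.002],
])

```text
time: 13.3
tool_pos: [0.4527, 0.3646, 0.1648]
tool_rot: [3.141, -0.0, 1.593]
contact_force: [-0.1, -0.1, -5.8]
opening: 0.016
grip_force: 60.0
```

```bash
python3 b.py wrist
```

```text
wrist t=13.30 bottle y=5.3 [-14,25] n=10678 top z=47 | floor slope x -0.0056 y -0.0001 z0 3.0 | lines -46.5 43.7 | tool [0.4527 0.3646 0.1648] [ 3.1415 -0.      1.5926] th 0.0218 v 0.0527
```

send_rows([
  [0,0.0002,-0.0031,0,-0.002],
  [0,0.0002,-0.0032,0,-0.002],
  [0,0.0002,-0.0033,0,-0.002],
  [0,0.0002,-0.0034,0,-0.002],
  [0,0.0002,-0.0035,0,-0.002],
])

```text
time: 13.85
tool_pos: [0.4537, 0.348, 0.1648]
tool_rot: [3.141, 0.0, 1.583]
contact_force: [-0.3, 0.7, -6.6]
opening: 0.0155
grip_force: 60.0
```

send_rows([
  [0,0.0002,-0.0036,0,-0.002],
  [0,0.0002,-0.0037,0,-0.002],
  [0,0.0002,-0.0038,0,-0.002],
  [0,0.0002,-0.0039,0,-0.002],
  [0,0.0002,-0.004,0,-0.002],
])

```text
time: 14.35
tool_pos: [0.4547, 0.329, 0.1647]
tool_rot: [3.141, 0.0, 1.573]
contact_force: [0.1, 0.1, -5.7]
opening: 0.0156
grip_force: 60.0
```

send_rows([
  [0,0.0002,-0.0041,0,-0.002],
  [0,0.0002,-0.0042,0,-0.002],
  [0,0.0002,-0.0043,0,-0.002],
  [0,0.0002,-0.0044,0,-0.002],
  [0,0.0002,-0.0045,0,-0.002],
])

```text
time: 14.85
tool_pos: [0.4557, 0.3075, 0.1648]
tool_rot: [3.141, -0.0, 1.563]
contact_force: [-0.2, 0.3, -5.7]
opening: 0.0155
grip_force: 60.0
```

send_rows([
  [0,0.0002,-0.0046,0,-0.002],
  [0,0.0002,-0.0047,0,-0.002],
  [0,0.0002,-0.0048,0,-0.002],
  [0,0.0002,-0.0049,0,-0.002],
  [0,0.0002,-0.005,0,-0.002],
])

```text
time: 15.35
tool_pos: [0.4567, 0.2834, 0.1648]
tool_rot: [3.141, 0.0, 1.553]
contact_force: [-0.8, -0.5, -6.2]
opening: 0.0156
grip_force: 60.0
```

send_rows([
  [0,0.0002,-0.0051,0,-0.002],
  [0,0.0002,-0.0052,0,-0.002],
  [0,0.0002,-0.0053,0,-0.002],
  [0,0.0002,-0.0054,0,-0.002],
  [0,0.0002,-0.0055,0,-0.002],
])

```text
time: 15.85
tool_pos: [0.4577, 0.2569, 0.1647]
tool_rot: [3.141, 0.0, 1.543]
contact_force: [0.5, 0.5, -5.8]
opening: 0.0155
grip_force: 60.0
```

```bash
python3 b.py wrist
```

```text
wrist t=15.85 bottle y=6.6 [-13,26] n=10714 top z=47 | floor slope x -0.0056 y -0.0001 z0 3.0 | lines -46.4 43.7 | tool [0.4577 0.2569 0.1647] [3.1415 0.     1.5427] th -0.0281 v 0.1002
```

send_rows([
  [0,0.0002,-0.0056,0,-0.002],
  [0,0.0002,-0.0057,0,-0.002],
  [0,0.0002,-0.0058,0,-0.002],
  [0,0.0002,-0.0059,0,-0.002],
  [0,0.0002,-0.006,0,-0.002],
])

```text
time: 16.4
tool_pos: [0.4587, 0.2278, 0.1648]
tool_rot: [3.141, 0.0, 1.533]
contact_force: [-0.0, 0.0, -5.3]
opening: 0.0155
grip_force: 60.0
```

send_rows([
  [0,0.0002,-0.0061,0,-0.002],
  [0,0.0002,-0.0062,0,-0.002],
  [0,0.0002,-0.0063,0,-0.002],
  [0,0.0002,-0.0064,0,-0.002],
  [0,0.0002,-0.0065,0,-0.002],
])

```text
time: 16.9
tool_pos: [0.4597, 0.1963, 0.1648]
tool_rot: [3.141, 0.0, 1.523]
contact_force: [-0.3, 0.1, -6.1]
opening: 0.0157
grip_force: 60.0
```

send_rows([
  [0,0.0002,-0.0066,0,-0.002],
  [0,0.0002,-0.0067,0,-0.002],
  [0,0.0002,-0.0068,0,-0.002],
  [0,0.0002,-0.0069,0,-0.002],
  [0,0.0002,-0.007,0,-0.002],
])

```text
time: 17.4
tool_pos: [0.4607, 0.1623, 0.1648]
tool_rot: [3.141, 0.0, 1.513]
contact_force: [0.4, 1.0, -6.1]
opening: 0.0156
grip_force: 60.0
```

send_rows([
  [0,0.0002,-0.0071,0,-0.002],
  [0,0.0002,-0.0072,0,-0.002],
  [0,0.0002,-0.0073,0,-0.002],
  [0,0.0002,-0.0074,0,-0.002],
  [0,0.0002,-0.0075,0,-0.002],
])

```text
time: 17.9
tool_pos: [0.4617, 0.1257, 0.1647]
tool_rot: [3.141, 0.0, 1.503]
contact_force: [-0.1, -0.3, -5.6]
opening: 0.0156
grip_force: 60.0
```

send_rows([
  [0,0.0002,-0.0075,0,-0.002],
  [0,0.0002,-0.0075,0,-0.002],
  [0,0.0002,-0.0075,0,-0.002],
  [0,0.0002,-0.0075,0,-0.002],
  [0,0.0002,-0.0075,0,-0.002],
])

```text
time: 18.4
tool_pos: [0.4627, 0.0882, 0.1648]
tool_rot: [3.141, 0.0, 1.493]
contact_force: [0.0, -1.1, -6.2]
opening: 0.0155
grip_force: 60.0
```

send_rows([
  [0,0.0002,-0.0075,0,-0.002],
  [0,0.0002,-0.0074,0,-0.002],
  [0,0.0002,-0.0073,0,-0.002],
  [0,0.0002,-0.0072,0,-0.002],
  [0,0.0002,-0.0071,0,-0.002],
])

```text
time: 18.9
tool_pos: [0.4637, 0.0517, 0.1647]
tool_rot: [3.141, 0.0, 1.483]
contact_force: [0.3, 0.2, -7.0]
opening: 0.0159
grip_force: 60.0
```

send_rows([
  [0,0.0002,-0.007,0,-0.002],
  [0,0.0002,-0.0069,0,-0.002],
  [0,0.0002,-0.0068,0,-0.002],
  [0,0.0002,-0.0067,0,-0.002],
  [0,0.0002,-0.0066,0,-0.002],
])

```text
time: 19.4
tool_pos: [0.4647, 0.0178, 0.1648]
tool_rot: [3.141, 0.0, 1.473]
contact_force: [-0.6, -0.2, -6.3]
opening: 0.0154
grip_force: 60.0
```

```bash
python3 b.py wrist
```

```text
wrist t=19.40 bottle y=6.7 [-12,26] n=10698 top z=47 | floor slope x -0.0058 y -0.0000 z0 3.0 | lines -46.3 43.8 | tool [0.4647 0.0178 0.1648] [3.1414 0.     1.4726] th -0.0982 v 0.1430
```

send_rows([
  [0,0.0002,-0.0065,0,-0.002],
  [0,0.0002,-0.0064,0,-0.002],
  [0,0.0002,-0.0063,0,-0.002],
  [0,0.0002,-0.0062,0,-0.002],
  [0,0.0002,-0.0061,0,-0.002],
])

```text
time: 19.95
tool_pos: [0.4657, -0.0137, 0.1647]
tool_rot: [3.141, 0.0, 1.463]
contact_force: [0.3, 0.1, -6.2]
opening: 0.0159
grip_force: 60.0
```

send_rows([
  [0,0.0002,-0.006,0,-0.002],
  [0,0.0002,-0.0059,0,-0.002],
  [0,0.0002,-0.0058,0,-0.002],
  [0,0.0002,-0.0057,0,-0.002],
  [0,0.0002,-0.0056,0,-0.002],
])

```text
time: 20.45
tool_pos: [0.4667, -0.0426, 0.1647]
tool_rot: [3.142, 0.0, 1.453]
contact_force: [0.2, 0.8, -6.8]
opening: 0.0155
grip_force: 60.0
```

send_rows([
  [0,0.0002,-0.0055,0,-0.002],
  [0,0.0002,-0.0054,0,-0.002],
  [0,0.0002,-0.0053,0,-0.002],
  [0,0.0002,-0.0052,0,-0.002],
  [0,0.0002,-0.0051,0,-0.002],
])

```text
time: 20.95
tool_pos: [0.4677, -0.0691, 0.1647]
tool_rot: [3.142, 0.0, 1.443]
contact_force: [-0.2, 0.4, -5.5]
opening: 0.0154
grip_force: 60.0
```

send_rows([
  [0,0.0002,-0.005,0,-0.002],
  [0,0.0002,-0.0049,0,-0.002],
  [0,0.0002,-0.0048,0,-0.002],
  [0,0.0002,-0.0047,0,-0.002],
  [0,0.0002,-0.0046,0,-0.002],
])

```text
time: 21.45
tool_pos: [0.4687, -0.093, 0.1647]
tool_rot: [3.142, 0.0, 1.433]
contact_force: [-0.1, 0.1, -5.5]
opening: 0.0156
grip_force: 60.0
```

send_rows([
  [0,0.0002,-0.0045,0,-0.002],
  [0,0.0002,-0.0044,0,-0.002],
  [0,0.0002,-0.0043,0,-0.002],
  [0,0.0002,-0.0042,0,-0.002],
  [0,0.0001,-0.0041,0,-0.002],
])

```text
time: 21.95
tool_pos: [0.4696, -0.1145, 0.1647]
tool_rot: [3.141, 0.0, 1.423]
contact_force: [0.5, 0.5, -5.4]
opening: 0.0155
grip_force: 60.0
```

send_rows([
  [0,0.0001,-0.004,0,-0.002],
  [0,0,-0.0039,0,-0.002],
  [0,0,-0.0038,0,-0.002],
  [0,0,-0.0037,0,-0.002],
  [0,0,-0.0036,0,-0.002],
])

```text
time: 22.45
tool_pos: [0.4697, -0.1335, 0.1647]
tool_rot: [3.141, 0.0, 1.413]
contact_force: [0.5, -0.7, -6.6]
opening: 0.0153
grip_force: 60.0
```

send_rows([
  [0,0,-0.0035,0,-0.002],
  [0,0,-0.0034,0,-0.002],
  [0,0,-0.0033,0,-0.002],
  [0,0,-0.0032,0,-0.002],
  [0,0,-0.0031,0,-0.002],
])

```text
time: 22.95
tool_pos: [0.4697, -0.1499, 0.1647]
tool_rot: [3.141, 0.0, 1.403]
contact_force: [-1.1, -0.2, -6.7]
opening: 0.0159
grip_force: 60.0
```

```bash
python3 b.py wrist
```

```text
wrist t=22.95 bottle y=0.7 [-18,19] n=10405 top z=47 | floor slope x -0.0059 y 0.0001 z0 3.0 | lines -46.3 43.8 | tool [ 0.4697 -0.1499  0.1647] [3.1415e+00 1.0000e-04 1.4027e+00] th -0.1681 v 0.0567
```

send_rows([
  [0,0,-0.003,0,-0.002],
  [0,0,-0.003,0,-0.002],
  [0,0,-0.0029,0,-0.002],
  [0,0,-0.0028,0,-0.002],
  [0,0,-0.0027,0,-0.002],
])

```text
time: 23.5
tool_pos: [0.4697, -0.1643, 0.1647]
tool_rot: [3.142, 0.0, 1.393]
contact_force: [-0.7, -0.4, -5.7]
opening: 0.0152
grip_force: 60.0
```

send_rows([
  [0,0,-0.0026,0,-0.001],
  [0,0,-0.0026,0,-0.001],
  [0,0,-0.0025,0,0],
  [0,0,-0.0024,0,0],
  [0,0,-0.0023,0,0],
])

```text
time: 24.0
tool_pos: [0.4697, -0.1766, 0.1647]
tool_rot: [3.141, -0.0, 1.391]
contact_force: [0.0, 0.2, -5.2]
opening: 0.0158
grip_force: 60.0
```

send_rows([
  [0,0,-0.0022,0,0],
  [0,0,-0.0021,0,0],
  [0,0,-0.002,0,0],
  [0,0,-0.0019,0,0],
  [0,0,-0.0018,0,0],
])

```text
time: 24.5
tool_pos: [0.4697, -0.1866, 0.1647]
tool_rot: [3.142, 0.0, 1.391]
contact_force: [0.6, 0.1, -5.6]
opening: 0.0153
grip_force: 60.0
```

send_rows([
  [0,0,-0.0016,0,0],
  [0,0,-0.0015,0,0],
  [0,0,-0.0014,0,0],
  [0,0,-0.0012,0,0],
  [0,0,-0.0011,0,0],
])

```text
time: 25.0
tool_pos: [0.4697, -0.1933, 0.1647]
tool_rot: [3.142, 0.0, 1.391]
contact_force: [0.4, 0.4, -6.3]
opening: 0.0154
grip_force: 60.0
```

send_rows([
  [0,0,-0.0009,0,0],
  [0,0,-0.0007,0,0],
  [0,0,-0.0005,0,0],
  [0,0,-0.0003,0,0],
  [0,0,-0.0001,0,0],
])

```text
time: 25.5
tool_pos: [0.4697, -0.1958, 0.1648]
tool_rot: [3.141, 0.0, 1.391]
contact_force: [-0.3, 0.5, -5.9]
opening: 0.0155
grip_force: 60.0
```

```bash
python3 b.py wrist,top,side 1
```

```text
wrist t=25.50 bottle y=-5.8 [-24,13] n=9847 top z=47 | floor slope x -0.0059 y 0.0004 z0 3.0 | lines -47.4 43.8 | tool [ 0.4697 -0.1958  0.1648] [3.1415 0.     1.3908] th -0.1800 v 0.0023
top t=25.55 bottle y=-6.2 [-26,14] n=1239 top z=46 | floor slope x -0.0066 y 0.0009 z0 1.2 | lines -44.5 45.4 | tool [ 0.4697 -0.1958  0.1647] [ 3.1415 -0.      1.3907] th -0.1801 v 0.0011
side t=25.60 bottle y=-14.3 [-33,4] n=1302 top z=48 | floor slope x -0.0068 y 0.0002 z0 3.3 | lines -47.2 42.7 | tool [ 0.4697 -0.1957  0.1647] [3.1415 0.     1.3909] th -0.1799 v 0.0013
```

```bash
python3 - <<'E'
from w import *
s=observe();g=np.array(s["tool_pos"])+[0,0,tcp_to_grasp];zb=g[2]-.075;print("underside z",zb,s["time"])
for n in("top","side"):
    im,d=read_camera(n);P=cloud(calibration(n),d);z=P[...,2]
    k=(d>0)&(z>zb+.012)&(z<zb+.030)&(P[...,0]>.485)&(P[...,0]<.70)&(abs(P[...,1]+.216)<.2)
    l=cv2.connectedComponentsWithStats(cv2.dilate(k.astype(np.uint8),np.ones((3,3))));i=1+np.argmax(l[2][1:,4]);k&=l[1]==i
    c,sz,a=cv2.minAreaRect(P[k][:,:2].astype(np.float32));print(n,"tray",np.round(c,4),np.round(sz,4),np.deg2rad(a),k.sum(),np.median(z[k]))
    k=(d>0)&(abs(z-.078)<.004)&(abs(P[...,0]-.58)<.13)&(abs(P[...,1]+.22)<.13);q=P[k];print("  pan seen",k.sum(),q.min(0) if len(q) else 0,q.max(0) if len(q) else 0)
E
```

```text
underside z 0.10853541570483811 25.65
top tray [ 0.5729 -0.214 ] [0.3124 0.1785] 1.3893241359010986 2245 0.1296901445116357
  pan seen 226 [ 0.48402596 -0.32184702  0.07401134] [ 0.68456509 -0.11527367  0.08017348]
side tray [ 0.587  -0.2204] [0.3133 0.1469] 1.3761587990522919 1515 0.13135382946125876
  pan seen 297 [ 0.45258496 -0.32593705  0.07401224] [ 0.68353737 -0.14943317  0.08181002]
```

View pics/1_side.png

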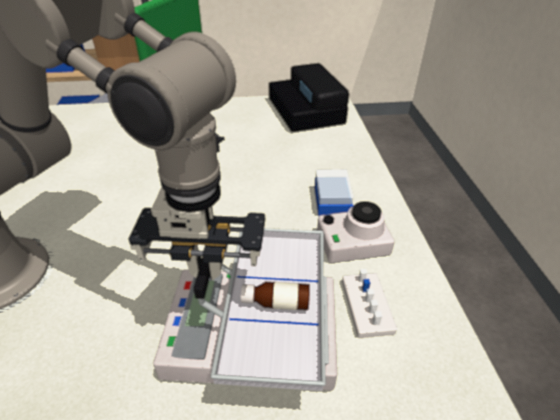

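The side picture shows the tray above the pan, with the bottle at about (278,295) between the blue lines (v ≈ 278 and 322). I'm making a small centring shift and descending.

send_rows([
  [0,0.0001,-0.0001,-0.001,0],
  [0,0.0001,-0.0002,-0.002,0],
  [0,0.0001,-0.0003,-0.003,0],
  [0,0.0001,-0.0003,-0.003,0],
  [0,0.0001,-0.0003,-0.003,0],
])

```text
time: 26.25
tool_pos: [0.4701, -0.1969, 0.1523]
tool_rot: [-3.141, -0.0, 1.391]
contact_force: [0.0, 0.4, -6.0]
opening: 0.0155
grip_force: 60.0
```

send_rows([
  [0,0,-0.0003,-0.003,0],
  [0,0,-0.0003,-0.003,0],
  [0,0,-0.0003,-0.003,0],
  [0,0,-0.0003,-0.002,0],
  [0,0,-0.0001,-0.002,0],
])

```text
time: 26.75
tool_pos: [0.4702, -0.1983, 0.1396]
tool_rot: [3.142, -0.0, 1.391]
contact_force: [-0.2, 0.1, -5.4]
opening: 0.0157
grip_force: 60.0
```

send_rows([
  [0,0,0,-0.001,0],
  [0,0,0,-0.001,0],
  [0,0,0,0,0],
])

```text
time: 27.05
tool_pos: [0.4702, -0.1982, 0.1377]
tool_rot: [3.142, -0.0, 1.391]
contact_force: [-0.3, -0.1, -6.0]
opening: 0.0157
grip_force: 60.0
```

```bash
python3 b.py wrist
```

```text
wrist t=27.05 bottle y=-7.3 [-26,11] n=9669 top z=47 | floor slope x -0.0061 y 0.0006 z0 3.0 | lines -47.8 43.8 | tool [ 0.4702 -0.1982  0.1377] [ 3.1416 -0.      1.3908] th -0.1800 v 0.0048
```

send_rows([
  [0,0,0,-0.0005,0],
  [0,0,0,-0.0005,0],
  [0,0,0,-0.0005,0],
  [0,0,0,-0.0005,0],
  [0,0,0,0,0],
])

```text
time: 27.6
tool_pos: [0.4703, -0.1983, 0.1358]
tool_rot: [3.141, 0.0, 1.391]
contact_force: [-1.3, 1.0, -3.9]
opening: 0.0154
grip_force: 60.0
```

send_rows([
  [0,0,0,-0.0003,0],
  [0,0,0,-0.0003,0],
  [0,0,0,0,0],
])

```text
time: 27.9
tool_pos: [0.4703, -0.1983, 0.1353]
tool_rot: [3.141, 0.0, 1.391]
contact_force: [-1.4, 0.5, -3.0]
opening: 0.0159
grip_force: 60.0
```

```bash
python3 b.py wrist
```

```text
wrist t=27.90 bottle y=-7.4 [-26,11] n=9805 top z=48 | floor slope x -0.0010 y 0.0001 z0 3.5 | lines -47.5 43.9 | tool [ 0.4703 -0.1983  0.1353] [3.1410e+00 2.0000e-04 1.3908e+00] th -0.1800 v 0.0012
```

send_rows([
  [0,0,0,-0.0003,0],
  [0,0,0,-0.0002,0],
  [0,0,0,0,0],
])

```text
time: 28.25
tool_pos: [0.4703, -0.1984, 0.1351]
tool_rot: [3.141, 0.0, 1.391]
contact_force: [-2.9, 0.8, 2.5]
opening: 0.0155
grip_force: 60.0
```

send_rows([
  [0,0,0,0,0],
  [0,0,0,0,0],
], grip_force=25)

```text
time: 28.45
tool_pos: [0.4703, -0.1983, 0.1351]
tool_rot: [3.141, 0.0, 1.391]
contact_force: [-3.9, 1.1, 6.1]
opening: 0.0157
grip_force: 25.0
```

send_rows([
  [0,0,0,0,0],
  [0,0,0,0,0],
], grip_force=5)

```text
time: 28.65
tool_pos: [0.4703, -0.1983, 0.1351]
tool_rot: [3.141, 0.0, 1.391]
contact_force: [-4.3, 1.7, 5.3]
opening: 0.0157
grip_force: 5.0
```

```bash
python3 b.py wrist
```

```text
wrist t=28.65 bottle y=-7.3 [-26,11] n=9800 top z=48 | floor slope x 0.0000 y 0.0002 z0 3.7 | lines -47.3 43.9 | tool [ 0.4703 -0.1983  0.1351] [3.1409e+00 3.0000e-04 1.3908e+00] th -0.1800 v 0.0014
```

send_rows([
  [0.18,0,0,0,0],
  [0.2,0,0,0,0],
  [0.25,0,0,0,0],
  [0.35,0,0,0,0],
  [0.5,0,0,0,0],
])

```text
time: 29.2
tool_pos: [0.4704, -0.1983, 0.1346]
tool_rot: [3.141, 0.0, 1.391]
contact_force: [-0.1, 0.4, 0.3]
opening: 0.0345
grip_force: 0.0
```

send_rows([
  [0.5,0,0,0,0],
  [0.5,0,0,0,0],
])

```text
time: 29.4
tool_pos: [0.4703, -0.1983, 0.1346]
tool_rot: [3.141, 0.0, 1.391]
contact_force: [0.3, -0.6, 0.3]
opening: 0.0451
grip_force: 0.0
```

```bash
python3 b.py wrist; python3 -c "
from cell import observe;s=observe();print(s['opening'],s['contact_force'])"
```

```text
wrist t=29.40 bottle y=-6.7 [-25,11] n=8529 top z=48 | floor slope x 0.0002 y 0.0001 z0 4.2 | lines nan 43.7 | tool [ 0.4703 -0.1983  0.1346] [3.1414 0.     1.3908] th -0.1800 v 0.0019
0.045770517791750974 [-0.05745742 -0.51038598 -0.01738279]
```

Released, and the tray is level on the pan. I'm lifting straight up, moving back clear, and then checking the alignment.

send_rows([
  [0.5,0,0,0.01,0],
  [0.5,0,0,0.02,0],
  [0.5,0,0,0.03,0],
  [0.5,0,0,0.03,0],
  [0.5,0,0,0.03,0],
])

```text
time: 29.95
tool_pos: [0.4701, -0.1982, 0.2567]
tool_rot: [3.141, 0.0, 1.391]
contact_force: [-0.3, -0.2, -0.2]
opening: 0.046
grip_force: 0.0
```

send_rows([
  [0.5,-0.03,0.02,0.01,0],
  [0.5,-0.03,0.03,0.01,0],
  [0.5,-0.02,0.03,0,0],
  [0.5,0,0.04,0,0],
  [0.5,0,0.04,0,0],
])

```text
time: 30.45
tool_pos: [0.3896, -0.0372, 0.2758]
tool_rot: [3.139, 0.0, 1.389]
contact_force: [1.6, 0.2, 0.1]
opening: 0.0455
grip_force: 0.0
```

send_rows([
  [0.5,0,0.04,0,0],
  [0.5,0,0.04,0,0],
  [0.5,0,0.04,0,0],
  [0.5,0,0.04,0,0],
  [0.5,0,0,0,0],
])

```text
time: 30.95
tool_pos: [0.3897, 0.1255, 0.2755]
tool_rot: [3.141, -0.002, 1.396]
contact_force: [-0.5, -0.4, 0.2]
opening: 0.0457
grip_force: 0.0
```

```bash
python3 - <<'E'
from w import *
print(observe()["time"],observe()["tool_pos"])
th=-.18;C,S=np.cos(th),np.sin(th)
for n in("top","side"):
    im,d=read_camera(n);cv2.imwrite(f"pics/f_{n}.png",im[:,:,::-1]);P=cloud(calibration(n),d);I=im.astype(int)
    pan=[.5818,-.2181] if n=="top" else [.5795,-.2214]
    D=P-[pan[0],pan[1],.078];Q=np.stack([C*D[...,0]+S*D[...,1],-S*D[...,0]+C*D[...,1],D[...,2]],-1)
    inn=(d>0)&(abs(Q[...,0])<.085)&(abs(Q[...,1])<.17)
    rim=inn&(Q[...,2]>.012)&(Q[...,2]<.027);ym=Q[rim&(abs(Q[...,1])>.14)][:,1]
    xs=Q[rim&(abs(Q[...,0])>.07)&(abs(Q[...,1])<.14)][:,0]
    print(n,"outer y",np.percentile(ym,[.5,99.5]),"outer x",np.percentile(xs,[.5,99.5]))
    bl=inn&(I[...,2]>I[...,0]*1.5+20)&(Q[...,2]<.02)&(abs(abs(Q[...,1])-.045)<.025);q=Q[bl]
    for sg in(1,-1):
        w=q[q[:,1]*sg>0]
        if len(w)>20: print("  line y",w[:,1].mean(),"slope",np.polyfit(w[:,0],w[:,1],1)[0])
    b=inn&(Q[...,2]>.03)&(Q[...,2]<.065)&(abs(Q[...,0])<.05);print("  bottle",np.percentile(Q[b][:,1],[1,99]))
    k=(d>0)&(im.max(-1)<70)&(abs(Q[...,0]+.113)<.03)&(abs(Q[...,1])<.08)&(Q[...,2]>.06)&(Q[...,2]<.1)
    if k.sum()>50: print("  bar",cv2.minAreaRect(Q[k][:,:2].astype(np.float32)),Q[k][:,2].max())
E
```

```text
30.95 [0.38965732 0.12553532 0.27547624]
top outer y [-0.15581247  0.15596644] outer x [-0.0839495   0.08104904]
  line y 0.04488382271654268 slope -0.0017914786490877477
  line y -0.045085630544004066 slope -0.000849194961521131
  bottle [-0.02825264  0.01213563]
  bar ((-0.11294011026620865, 0.0008902624249458313), (0.10577306151390076, 0.016532642766833305), 89.94585418701172) 0.09030625957625925
side outer y [-0.1559077   0.15584158] outer x [-0.08402642  0.08102852]
  line y 0.04587852627267959 slope -0.00484458287506567
  line y -0.04421136909013949 slope 0.0017110896748078444
  bottle [-0.0301213  0.0064388]
  bar ((-0.11165774613618851, -0.0020351819694042206), (0.10355481505393982, 0.014791214838624), 89.97367095947266) 0.0913498732613608
```

View pics/f_top.png

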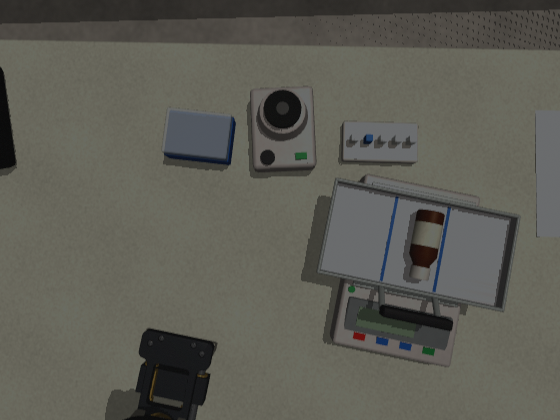

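The top picture shows the tray straight over the pan, with its lines within 1 mm of ±45 mm about the pan's centre. The bottle is at about (427,243), between the lines, and the other equipment hasn't moved. I'm waiting a second to confirm the bottle is still before handing in.

send_rows([
  [0.5,0,0,0,0],
  [0.5,0,0,0,0],
  [0.5,0,0,0,0],
  [0.5,0,0,0,0],
  [0.5,0,0,0,0],
])

```text
time: 31.55
tool_pos: [0.3903, 0.1213, 0.2747]
tool_rot: [3.142, 0.0, 1.39]
contact_force: [-0.0, -0.3, -0.2]
opening: 0.0457
grip_force: 0.0
```

send_rows([
  [0.5,0,0,0,0],
  [0.5,0,0,0,0],
  [0.5,0,0,0,0],
  [0.5,0,0,0,0],
  [0.5,0,0,0,0],
])

```text
time: 32.05
tool_pos: [0.3902, 0.1218, 0.2746]
tool_rot: [3.142, 0.0, 1.391]
contact_force: [-0.3, 0.6, 0.5]
opening: 0.0458
grip_force: 0.0
```

```bash
python3 - <<'E'
from w import *
from cell import hand_in
th=-.18;C,S=np.cos(th),np.sin(th)
im,d=read_camera("top");D=cloud(calibration("top"),d)-[.5818,-.2181,.078];x=C*D[...,0]+S*D[...,1];y=-S*D[...,0]+C*D[...,1]
b=(d>0)&(abs(x)<.05)&(abs(y)<.14)&(D[...,2]>.03)&(D[...,2]<.065);r=np.percentile(y[b],[1,99]);print(r)
if abs(r.mean()+.008)<.003: print(hand_in())
E
```

```text
[-0.02838972  0.0118989 ]
the job is handed in; nothing more can be done
None
```

The job is handed in at about 32 s: the tray is released on the balance, straight and within about 1 mm of the pan's centre, with the bottle lying still between the blue lines, about 8 mm off the middle.

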